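# Change over the gel-tank switch box

### The job

On the switch box with the green ends, turn the red isolator handle clockwise fully to its stop; this frees the blue selector handle beside it, which you then turn clockwise fully to its stop. Let go of both, and leave the handles of the orange-ended box as they are.

Things in the scene. Friction and masses are not known exactly. Their poses are not given: they have to be found in the camera images.
- green_isolator_grip (a point): Red isolator of the green-ended box: bar handle 56 mm long, 14 mm wide, 40 mm tall, turning about the vertical axis through its middle. Origin on that axis, 17 mm below the bar's top, 98 mm above the bench; x runs along the bar (white mark at its +x end), z up: pinch the sides facing +y and -y. Keep fingertips above 72 mm from the bench (plate below). With the box's front to the robot it is the left handle.
- green_selector_grip (a point): Blue selector of the green-ended box, 100 mm from the isolator: bar handle 56 mm long, 14 mm wide, 40 mm tall, turning about the vertical axis through its middle. Origin on that axis, 17 mm below the bar's top, 98 mm above the bench; x runs along the bar (white mark at its +x end), z up: pinch the sides facing +y and -y. Below it a steel crank with a pin 38 mm from the axis, reaching 76 mm above the bench.
- green_isolator (a joint): Turn of that red isolator, rad: grows clockwise seen from above, 0 to its stop at 1.31 (75 degrees); starts between 0 and 0.2; friction 0.12 N m, stays where left. It carries a flat yellow sector plate, radius 84 mm, 3 to 9 mm above the box top, that blocks the selector's pin until the isolator is past about 1.05.
- green_selector (a joint): Turn of that blue selector, rad: grows clockwise seen from above, 0 to its stop at 1.31 (75 degrees); starts near 0, gives under 0.15 until the isolator is set; friction 0.12 N m, stays where left. The box: white with two green end caps, 164 mm deep, 204 mm wide, 62 mm high, fixed to the bench.
- orange_isolator (a joint): Turn of the red isolator of the second switch box, the same in build but with orange end caps; 0 to 1.31 rad, starts between 0 and 0.2. To be left alone.

How it is judged:
By the outcome, as a careful person would: the job done as asked, in the order asked, and still so for the second after the job is handed in, with the robot touching nothing.
It also fails if it takes over 58 s, if anything falls off the work surface, if the arm or the gripper's body presses on something with over 40 N, if the wrist force passes 120 N, or if a joint passes its speed limit or range.

### The arm

A 7-joint arm with a two-finger parallel gripper is mounted at the origin on the work surface. World frame = base frame: x ahead of the robot, y to its left, z up, the work surface at z = 0. Lengths are in m, angles in rad, forces in N, time in s.
With the tool pointing down it reaches from about 0.425 to 0.95 m from the base axis. Payload 4.7 kg.
Tool frame: the origin (TCP) lies between the finger pads; the fingertips stand 25 mm ahead of it and the grasp point (between the pads) lies 6 mm ahead of it; x points along the fingers, z is the direction in which the jaws open and shut, and the axes are right-handed (so a half turn about x gives the same grasp; the last joint's range is limited). The gripper opens to 85 mm and grips with 20 to 120 N. Pads are 22 mm wide; open, the fingers measure 114 mm over their backs; the gripper's body (76 mm by 85 mm) begins 54 mm behind the grasp point. The pads swing forward as they close: fully open they stand 13 mm farther back than shut.
Start: joints at [-1.169, 0.469, -0.049, 1.532, 0.024, 1.141, -0.082], TCP at [0.282, 0.613, 0.256] pointing down, gripper open.
Joint ranges: [-2.59, 2.59], [-0.33, 1.99], [-1.39, 1.29], [0.1, 2.45], [-1.04, 4.18], [0.21, 1.99], [-2.66, 2.66]. Speed limits (rad/s): [2.57, 2.57, 3.14, 3.14, 3.14, 3.14, 3.14].

### API

Orientations are given as a 3x3 rotation matrix whose columns are the frame's x, y, z axes.
In Python, from rig import * gives the robot as it stands. Calls block until the motion is done:
- movep(position, orientation): joint-space move of the TCP to a pose.
- move_l(position, attitude=None, feed=0.15, until_force=None): straight line of the TCP; attitude=None keeps the orientation; feed is the mean speed in m/s. With until_force (N) it stops when the force on the tool has changed by that much, and returns True; else False.
- move_joints(angles): joint-space move.
- command_gripper(opening, newtons=None): finger opening in m; newtons is the grip in N (None keeps the last); returns when the fingers have stopped.
- sleep(seconds).
- inverse_kinematics(position, orientation): joint angles nearest the present ones, or None.
- sense(): the state.
- camera(name): name is "scene" or "top"; returns (picture, depth): 420x560x3 uint8, red, green, blue; 420x560 float32, m along the optical axis (not along the pixel's ray), 0 where there is no reading.
- camera_params(name): a dict with "K" (3x3 intrinsics, pixels), "position" and "rotation" of the camera in the world. Camera axes: x right, y down, z forward; pixel columns grow to the right and rows downward; lengths in m; the calibration is good to about 2 mm. A picture is of the moment at which its call begins. camera_params takes no time and is no camera call.
A pose or a line that the arm cannot do raises Unreachable and nothing moves.
- finish_job(): hands the job in, once; it reports no verdict.
The state is a dict: "time_s": time; "joint_pos": joint angles; "qd": joint speeds; "joint_efforts": joint torques, N m; "position": TCP position; "tcp_rot": TCP orientation; "wrist_force": force on the tool from outside, world axes, zero at the start; "ft_torque": the same for the moment, N m; "finger_gap": finger opening in m.
Only numpy, scipy, OpenCV 4.12 (cv2) and the standard library are available. Lean on these libraries where they do the work, as an engineer would, in place of code of your own. Each camera call takes 0.05 s, during which the arm holds its last target. There are 200 camera calls.

## Working session

There is one attempt and no reset: what is moved stays moved. The work goes in short steps, each a Python script; the robot and the scene stay as the last script left them, time stands still between calls to the robot, and variables do not carry over. Pictures are saved under pics/ and viewed, about 8 in all and at most 12, crops included, and the job is handed in when it is done.

```bash
mkdir -p pics; ls; python3 - <<'E'
from rig import *
import cv2,numpy as np
np.set_printoptions(precision=4,suppress=True)
for n in("scene","top"):
    p,d=camera(n); cv2.imwrite(f"pics/{n}0.png",p[:,:,::-1]); np.savez(f"{n}0.npz",p=p,d=d)
    print(n,camera_params(n))
s=sense();print(s)
E
```

```text
pics
scene {'K': array([[415.5169,   0.    , 280.8768],
       [  0.    , 415.5169, 210.2768],
       [  0.    ,   0.    ,   1.    ]]), 'position': array([0.8945, 0.2744, 0.8119]), 'rotation': array([[-0.6084,  0.666 , -0.4317],
       [ 0.7937,  0.5092, -0.3328],
       [-0.0018, -0.5451, -0.8384]])}
top {'K': array([[520.084 ,   0.    , 286.7465],
       [  0.    , 520.084 , 203.9603],
       [  0.    ,   0.    ,   1.    ]]), 'position': array([ 0.4924, -0.0114,  1.0907]), 'rotation': array([[-0.023 , -0.9991,  0.0354],
       [-0.9997,  0.0232,  0.0076],
       [-0.0084, -0.0352, -0.9993]])}
{'time_s': 0.1, 'joint_pos': array([-1.1689,  0.4693, -0.0486,  1.5336,  0.0241,  1.141 , -0.0823]), 'qd': array([-0.001 , -0.0008,  0.0004, -0.0041, -0.0011,  0.0002, -0.0011]), 'joint_efforts': array([ -0.0001, -51.151 ,  -0.0473, -23.839 ,   0.0108,   0.0044,
        -0.    ]), 'position': array([0.2817, 0.6129, 0.2554]), 'tcp_rot': array([[-0.0007, -0.9086,  0.4176],
       [-0.0016,  0.4176,  0.9086],
       [-1.    , -0.    , -0.0018]]), 'wrist_force': array([-0.1127, -0.8621, -0.2339]), 'ft_torque': array([-0.0124,  0.0442, -0.0498]), 'finger_gap': 0.08542000259968234}
```

View pics/top0.png

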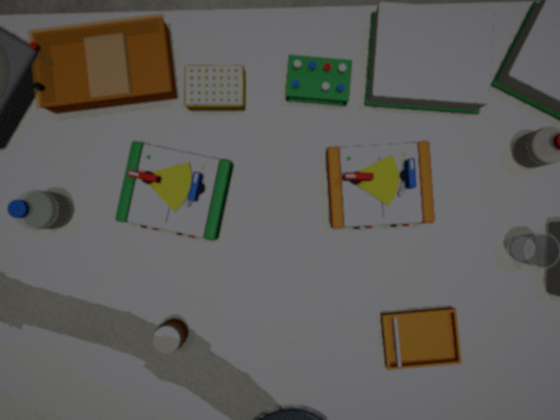

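View pics/scene0.png

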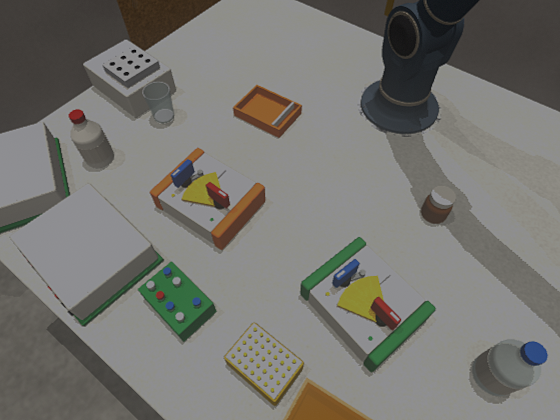

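The top view shows the green-ended box at about (175,190), its red isolator at (145,177) lying across the box and its blue selector at (195,187) pointing fore-aft. The orange-ended box is at (380,185). In the scene view the green-ended box is at (368,300), with red at (387,313) and blue at (346,272).

```bash
cat >vis.py <<'E'
import cv2,numpy as np
from rig import camera,camera_params
np.set_printoptions(precision=4,suppress=True)
ROI={"top":(105,130,245,250),"scene":(295,230,440,370)}
def rays(n,uv):
    c=camera_params(n); uv=np.atleast_2d(uv).astype(float)
    r=np.c_[uv,np.ones(len(uv))]@np.linalg.inv(c["K"]).T@c["rotation"].T
    return c["position"],r
def plane(n,uv,z):
    o,r=rays(n,uv); return o+r*((z-o[2])/r[:,2])[:,None]
def mask(p,col,n):
    h=cv2.cvtColor(p,cv2.COLOR_RGB2HSV).astype(int); H,S,V=h[...,0],h[...,1],h[...,2]
    m={"red":((H<8)|(H>170))&(S>120)&(V>40),"blue":(H>100)&(H<130)&(S>120)&(V>40),
       "green":(H>45)&(H<85)&(S>110)&(V>25),"yellow":(H>22)&(H<38)&(S>130)&(V>50)}[col]
    x0,y0,x1,y1=ROI[n]; k=np.zeros_like(m); k[y0:y1,x0:x1]=m[y0:y1,x0:x1]; return k
def big(m):
    _,l,s,_=cv2.connectedComponentsWithStats(m.astype(np.uint8)); return l==1+np.argmax(s[1:,4])
def cloud(n,d,m):
    v,u=np.nonzero(m&(d>0)); o,r=rays(n,np.c_[u,v]); return o+r*d[v,u][:,None]
def rect(P):
    c,(w,h),a=cv2.minAreaRect((P[:,:2]*1000).astype(np.float32))
    if w<h: w,h,a=h,w,a+90
    return np.array(c),(w,h),(a+90)%180-90
E
python3 - <<'E'
from vis import *
im={n:np.load(n+"0.npz") for n in("top","scene")}
for col in("red","blue"):
    allp=[];
    for n in im:
        p,d=im[n]["p"],im[n]["d"]; m=big(mask(p,col,n)); v,u=np.nonzero(m)
        P=cloud(n,d,cv2.dilate(m.astype(np.uint8),np.ones((9,9)))>0)
        T=P[P[:,2]>.105]
        print(col,n,m.sum(),"px",u.mean(),v.mean(),"zpct",np.percentile(P[:,2],[50,90,97,99]),len(T))
        # ray-based: top-face points
        print("  depth-top rect",rect(T),"mean",T.mean(0))
        print("  mask plane115 rect",rect(plane(n,np.c_[u,v],.115)))
        allp.append(T)
    print(" merged",rect(np.vstack(allp)))
p=im["top"]["p"]; g=mask(p,"green","top")
_,l,s,c=cv2.connectedComponentsWithStats(g.astype(np.uint8))
for i in range(1,len(s)):
    if s[i,4]>80:
        v,u=np.nonzero(l==i); print("cap",s[i],rect(plane("top",np.c_[u,v],.062)))
c=[cv2.resize(im[n]["p"][b[1]:b[3],b[0]:b[2]][:,:,::-1],(400,400*(b[3]-b[1])//(b[2]-b[0])),interpolation=cv2.INTER_CUBIC) for n,b in ROI_.items()] if 0 else None
from vis import ROI
t=[]
for n,b in ROI.items():
    a=im[n]["p"][b[1]:b[3],b[0]:b[2],::-1]; t.append(cv2.convertScaleAbs(cv2.resize(a,(400,400),interpolation=cv2.INTER_CUBIC),alpha=1.6))
cv2.imwrite("pics/crop0.png",np.hstack(t))
E
```

```text
red top 157 px 145.79617834394904 176.31210191082803 zpct [0.0778 0.1158 0.117  0.1179] 222
  depth-top rect (array([588.4218, 268.3619]), (56.541954040527344, 13.898552894592285), 76.1548080444336) mean [0.5879 0.2668 0.1144]
  mask plane115 rect (array([586.5327, 264.9704]), (53.829124450683594, 16.275196075439453), 77.35936737060547)
red scene 194 px 385.8814432989691 308.92783505154637 zpct [0.0959 0.1147 0.1158 0.1167] 299
  depth-top rect (array([586.8929, 267.7798]), (56.14093017578125, 14.581151008605957), 76.18380737304688) mean [0.5881 0.2679 0.113 ]
  mask plane115 rect (array([587.308 , 268.2025]), (53.73180389404297, 13.291043281555176), 76.91108703613281)
 merged (array([587.5657, 268.1773]), (57.25930404663086, 15.544200897216797), 75.77740478515625)
blue top 163 px 194.25153374233128 188.76687116564418 zpct [0.0885 0.1156 0.1169 0.1179] 232
  depth-top rect (array([566.2307, 171.15  ]), (56.00419616699219, 14.417319297790527), -13.923042297363281) mean [0.5652 0.1704 0.1139]
  mask plane115 rect (array([563.6   , 168.8754]), (51.120277404785156, 14.188958168029785), -14.999061584472656)
blue scene 149 px 347.8255033557047 268.2281879194631 zpct [0.0898 0.1148 0.1158 0.1163] 243
  depth-top rect (array([564.2126, 170.3605]), (56.07193374633789, 14.784944534301758), -13.308074951171875) mean [0.5662 0.1711 0.1131]
  mask plane115 rect (array([564.9046, 171.1792]), (53.64822006225586, 12.504216194152832), -13.608657836914062)
 merged (array([565.182, 170.627]), (57.791805267333984, 15.93640422821045), -13.784149169921875)
cap [116 142  26  79 715] (array([581.609 , 309.1797]), (158.2412567138672, 19.748046875), -12.887893676757812)
cap [ 205  160   27   80 1002] (array([540.9166, 132.0359]), (158.9588165283203, 25.51923370361328), -12.88275146484375)
```

View pics/crop0.png

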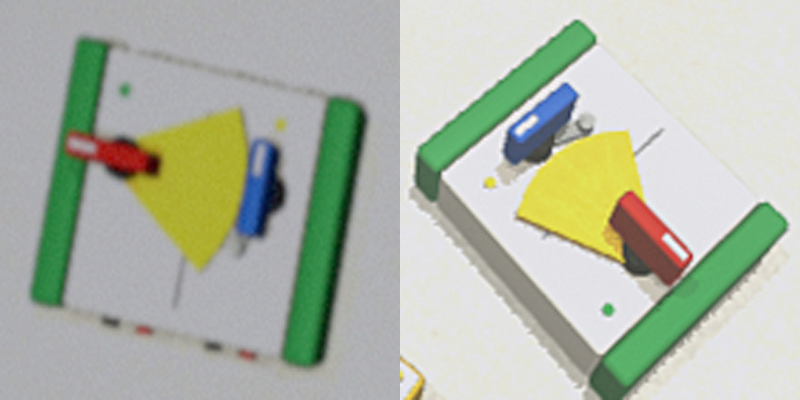

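The crop confirms the layout: the green-ended box's front marks face the robot, the red bar lies along the axle line with its white mark on the left, and the blue bar is perpendicular to it. The two views agree within about 2 mm, with the bar tops at z≈0.115 and the axes 99.8 mm apart. Next I check IK over both turns.

```bash
cat >arm.py <<'E'
from vis import *
from rig import *
RED=np.array([.5876,.2680,.105]); BLUE=np.array([.5652,.1707,.105])  # grasp point 99 mm => TCP 105 mm
def down(deg):
    z=np.array([np.cos(np.radians(deg)),np.sin(np.radians(deg)),0]); x=np.array([0,0,-1.])
    return np.c_[x,np.cross(z,x),z]
def st(tag=""):
    s=sense(); z=s["tcp_rot"][:,2]
    print(tag,"t%.1f"%s["time_s"],s["position"],"jaw%.1f"%np.degrees(np.arctan2(z[1],z[0])),"F",s["wrist_force"],"T",s["ft_torque"],"gap%.4f"%s["finger_gap"],flush=True); return s
E
python3 - <<'E'
from arm import *
for n,p,a0 in(("red",RED,76-90),("blue",BLUE,76.2)):
    for a in(a0,a0+180):
        for k in(0,-40,-80):
            for z in (0,.1):
                if z and k!=0: continue
                print(n,a+k,z,inverse_kinematics(p+[0,0,z],down(a+k)))
E
```

```text
red -14 0 [-0.7135  0.591   0.3114  1.7554 -0.2331  0.8314 -0.5381]
red -14 0.1 [-0.7421  0.4788  0.3483  1.6798 -0.1861  1.0157 -0.5757]
red -54 0 [-0.8034  0.6101  0.4424  1.7611 -0.334   0.8454 -1.1493]
red -94 0 [-0.8867  0.6365  0.5681  1.7661 -0.4331  0.8664 -1.7621]
red 166 0 [-0.2787  0.5969 -0.3026  1.727   0.2245  0.8517  2.2166]
red 166 0.1 [-0.2963  0.4822 -0.2749  1.6509  0.1475  1.0289  2.2796]
red 126 0 [-0.3831  0.5818 -0.1545  1.7338  0.1143  0.8347  1.6097]
red 86 0 [-0.4843  0.5755 -0.0125  1.7405  0.0092  0.8257  0.9999]
blue 76.2 0 [-0.4303  0.502   0.0869  1.8816 -0.0606  0.7606  1.0197]
blue 76.2 0.1 [-0.4505  0.3795  0.1111  1.8032 -0.0501  0.9616  1.0114]
blue 36.2 0 [-0.5307  0.5078  0.2207  1.8877 -0.1547  0.7624  0.407 ]
blue -3.799999999999997 0 [-0.6299  0.5209  0.355   1.8937 -0.2511  0.7702 -0.2031]
blue 256.2 0 [-0.8142  0.5702  0.6153  1.9042 -0.4462  0.8065 -1.7693]
blue 256.2 0.1 [-0.8637  0.4387  0.669   1.8268 -0.3213  0.9865 -1.8725]
blue 216.2 0 [-1.0991  0.7907  1.1074  1.9183 -0.8549  1.0024 -2.1016]
blue 176.2 0 [-0.1417  0.5219 -0.2965  1.8636  0.2074  0.786   2.527 ]
```

```bash
python3 - <<'E'
from arm import *
command_gripper(.055,40)
movep(RED+[0,0,.10],down(166)); st("above")
hit=move_l(RED,feed=.08,until_force=8); st(f"down hit={hit}")
if not hit:
    command_gripper(.0,40); st("gripped")
    for n in("scene",):
        p,d=camera(n); b=ROI[n]; cv2.imwrite("pics/grip1.png",cv2.resize(p[180:370,250:470,::-1],(660,570)))
E
```

```text
above t2.5 [0.5872 0.2689 0.2051] jaw166.1 F [-0.2477  0.097   0.9191] T [0.0422 0.0361 0.0207] gap0.0551
down hit=False t3.9 [0.588  0.2682 0.1057] jaw166.0 F [-0.6358  0.8325 -0.7137] T [-0.0153 -0.0102 -0.0309] gap0.0555
gripped t4.4 [0.5865 0.2684 0.1054] jaw166.0 F [-5.2346 -0.1677  5.5926] T [-0.1301  0.9502 -0.029 ] gap0.0135
```

View pics/grip1.png

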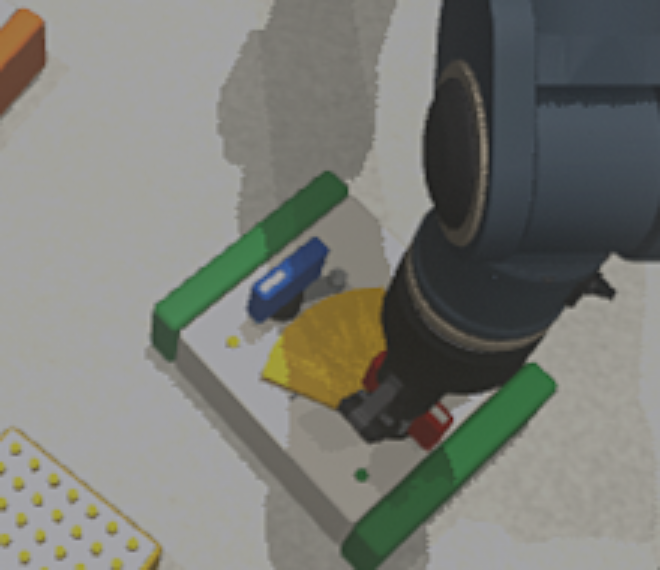

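The fingers straddle the red bar and hold it at its middle, with a gap of 13.5 mm and about 5 N of side force. Now I turn it clockwise, watching the z torque.

```bash
cat >>arm.py <<'E'
def turn(maxdeg,limit=.9):
    q=np.array(sense()["joint_pos"]); b=sense()["ft_torque"][2]; done=0; log=[]
    while done<maxdeg:
        step=10 if done<50 else 2.5
        done+=step; q[6]-=np.radians(step); move_joints(q); s=sense(); z=s["tcp_rot"][:,2]
        log.append((done,round(np.degrees(np.arctan2(z[1],z[0])),1),round(s["ft_torque"][2],3),round(np.linalg.norm(s["wrist_force"]),1),s["time_s"]))
        if abs(s["ft_torque"][2]-b)>limit: break
    for l in log: print(*l)
    return st("turned")
E
python3 - <<'E'
from arm import *
turn(84)
E
```

```text
10 156.2 -0.121 3.2 4.725
20 146.3 -0.091 3.5 5.0167
30 136.3 -0.102 3.2 5.3083
40 126.4 -0.127 4.5 5.6
50 116.4 -0.055 3.2 5.8917
52.5 113.7 -0.077 3.2 6.1417
55.0 111.2 -0.12 2.6 6.3917
57.5 108.6 -0.111 2.4 6.6417
60.0 106.1 -0.084 3.5 6.8917
62.5 103.6 -0.099 4.5 7.1417
65.0 101.1 -0.142 3.2 7.3917
67.5 98.6 -0.15 3.9 7.6417
70.0 96.1 -0.104 5.0 7.8917
72.5 93.6 -0.071 4.9 8.1417
75.0 91.3 0.725 6.7 8.3917
77.5 89.1 1.805 7.0 8.6417
turned t8.6 [0.5868 0.268  0.1055] jaw89.1 F [ 1.728  -6.3756  2.412 ] T [-1.1485 -0.4657  1.8048] gap0.0137
```

The torque rose sharply at jaw ≈92° (bar ≈2°), which is 75° past the axle line and so the stop. I release while still pressed against the stop, retreat and look.

```bash
cat >>arm.py <<'E'
def bars(tag):
    t=[]
    for n in("top","scene"):
        p,d=camera(n); np.savez(f"{n}_{tag}.npz",p=p,d=d)
        for col in("red","blue"):
            m=mask(p,col,n)
            if m.sum()<30: print(n,col,"hidden"); continue
            m=big(m); P=cloud(n,d,cv2.dilate(m.astype(np.uint8),np.ones((9,9)))>0)
            T=P[(P[:,2]>.105)&(P[:,2]<.122)]
            if len(T)>20: print(n,col,m.sum(),rect(T))
        b=ROI[n]; t.append(cv2.convertScaleAbs(cv2.resize(p[b[1]:b[3],b[0]:b[2],::-1],(400,400),interpolation=cv2.INTER_CUBIC),alpha=1.4))
    cv2.imwrite(f"pics/{tag}.png",np.hstack(t))
E
python3 - <<'E'
from arm import *
command_gripper(.055); st("open")
move_l(sense()["position"]+[0,0,.1],feed=.12)
movep(BLUE+[0,-.22,.16],down(76)); st("clear")
bars("after_red")
E
```

```text
open t9.1 [0.5862 0.2689 0.1053] jaw88.6 F [-0.4086 -0.2051  1.1689] T [-0.0177 -0.0119  0.0258] gap0.0552
clear t11.3 [ 0.5654 -0.0472  0.2647] jaw76.2 F [ 0.0038 -0.1987  0.554 ] T [-0.0148 -0.005  -0.0263] gap0.0551
top red 202 (array([589.0379, 268.9027]), (55.61859893798828, 15.3243408203125), 2.42899751663208)
top blue 182 (array([566.253 , 171.2285]), (56.00627899169922, 14.788849830627441), -14.104499816894531)
scene red 182 (array([586.6518, 267.9327]), (56.681358337402344, 13.958999633789062), 2.1452019214630127)
scene blue 150 (array([564.9388, 170.1528]), (55.09550476074219, 14.725058555603027), -13.956466674804688)
```

View pics/after_red.png

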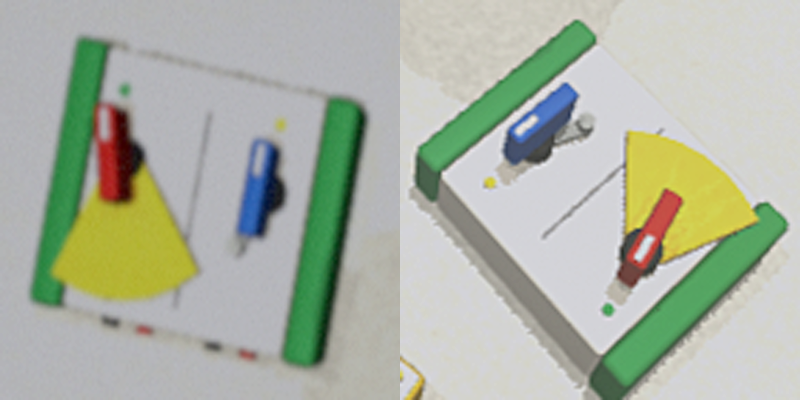

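The red isolator rests at 2.2°, matching its stop. The yellow plate has swung clear, and the blue selector at (258,185) has not moved. Now the blue one.

```bash
python3 - <<'E'
from arm import *
movep(BLUE+[0,0,.10],down(76)); 
hit=move_l(BLUE,feed=.08,until_force=8); st(f"down hit={hit}")
if not hit:
    s0=command_gripper(.0,40); s=st("gripped")
    if .012<s["finger_gap"]<.017 and np.linalg.norm(s["wrist_force"])<20: turn(84)
E
```

```text
down hit=False t13.7 [0.5656 0.1708 0.1056] jaw76.0 F [-0.1365  0.3538  0.1385] T [-0.0319 -0.0039 -0.0129] gap0.0547
gripped t14.2 [0.5652 0.1702 0.1054] jaw76.0 F [-1.2984 -2.6941  4.3642] T [-0.3782  0.3141  0.0714] gap0.0135
10 66.1 -0.124 2.5 14.475
20 56.2 -0.066 3.9 14.7667
30 46.3 -0.09 6.2 15.0583
40 36.2 -0.1 7.3 15.35
50 26.3 -0.114 8.4 15.6417
52.5 23.8 -0.137 7.7 15.8917
55.0 21.3 -0.108 8.3 16.1417
57.5 18.8 -0.185 8.7 16.3917
60.0 16.3 -0.123 8.2 16.6417
62.5 13.8 -0.126 8.7 16.8917
65.0 11.3 -0.064 9.5 17.1417
67.5 8.8 -0.134 9.4 17.3917
70.0 6.3 -0.108 8.7 17.6417
72.5 3.8 -0.141 10.4 17.8917
75.0 1.5 0.564 10.3 18.1417
77.5 -0.7 1.687 10.6 18.3917
turned t18.4 [0.5641 0.1693 0.1054] jaw-0.7 F [-5.4823 -5.9683  6.8249] T [-1.021   0.9622  1.6868] gap0.0134
```

```bash
python3 - <<'E'
from arm import *
command_gripper(.055); st("open")
move_l(sense()["position"]+[0,0,.12],feed=.12)
movep(BLUE+[0,-.22,.18],down(0)); st("clear")
bars("after_blue")
a=np.load("top0.npz"); b=np.load("top_after_blue.npz")
ROI["top"]=(320,130,445,240)
for x in(a,b):
    m=big(mask(x["p"],"red","top")); v,u=np.nonzero(m); print("orange red",m.sum(),rect(plane("top",np.c_[u,v],.115)))
E
```

```text
open t18.9 [0.5654 0.1704 0.1053] jaw-1.5 F [0.2165 0.093  0.5548] T [ 0.0028  0.0569 -0.0137] gap0.0550
clear t20.9 [ 0.5651 -0.0473  0.2844] jaw0.1 F [-0.1598  1.0192 -0.1643] T [ 0.0765 -0.0032 -0.0331] gap0.0552
top red 202 (array([588.912 , 268.6282]), (55.4732666015625, 15.191130638122559), 1.9234521389007568)
top blue 163 (array([566.2422, 171.1075]), (55.87757110595703, 14.136451721191406), -87.69644927978516)
scene red 188 (array([586.9375, 267.9473]), (55.18519973754883, 13.951767921447754), 2.1204116344451904)
scene blue 151 (array([564.4763, 170.6867]), (55.766319274902344, 15.142257690429688), -87.97454333305359)
orange red 152 (array([ 576.3598, -138.1199]), (54.44267654418945, 15.067415237426758), 88.64518737792969)
orange red 4 (array([ 483.2889, -225.2907]), (1.884685754776001, 1.8675731420516968), -1.7733840942382812)
```

View pics/after_blue.png

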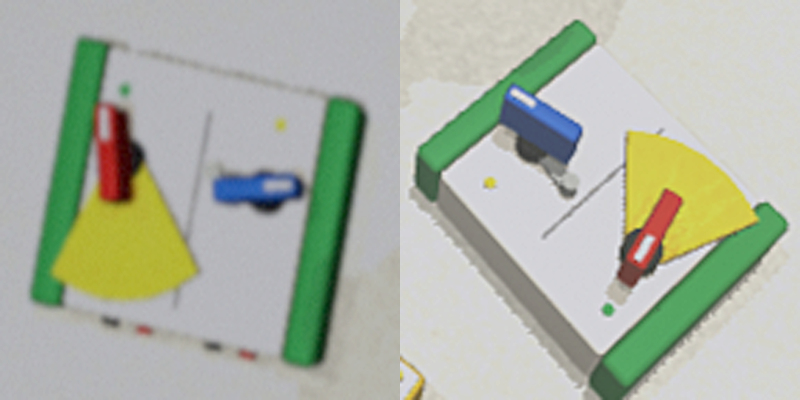

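Both handles sit at their stops (red 2.0°, blue −87.8°, expected 2.1° and −87.9°). The arm hides the orange-ended box from the top camera, so I move to the start pose, check that box, and hand in.

```bash
python3 - <<'E'
from arm import *
move_joints([-1.169,0.469,-0.049,1.532,0.024,1.141,-0.082]); st("home")
bars("final")
a=np.load("top0.npz"); b=np.load("top_final.npz"); ROI["top"]=(320,130,445,240)
for c in("red","blue"):
  for x in(a,b):
    m=big(mask(x["p"],c,"top")); v,u=np.nonzero(m); print("orange box",c,m.sum(),rect(plane("top",np.c_[u,v],.115)))
finish_job()
E
```

```text
home t23.6 [0.2833 0.6129 0.2564] jaw65.2 F [ 1.3789  0.1115 -0.0752] T [-0.0207 -0.0073 -0.0332] gap0.0548
top red 168 (array([588.8022, 268.3007]), (55.235084533691406, 15.395792961120605), 3.6093316078186035)
top blue 164 (array([566.1877, 171.0368]), (55.22462463378906, 14.086945533752441), -87.7401864528656)
scene red 183 (array([586.8289, 267.9583]), (55.588417053222656, 13.944540023803711), 2.065967321395874)
scene blue 155 (array([564.6567, 170.3769]), (56.230323791503906, 14.272236824035645), -87.47371745109558)
orange box red 152 (array([ 576.3598, -138.1199]), (54.44267654418945, 15.067415237426758), 88.64518737792969)
orange box red 155 (array([ 576.3599, -138.12  ]), (54.442649841308594, 15.067708015441895), 88.64493560791016)
orange box blue 160 (array([ 578.8729, -237.9729]), (51.066341400146484, 13.660567283630371), 2.571164608001709)
orange box blue 161 (array([ 578.9116, -238.1087]), (51.15798568725586, 13.708457946777344), 2.016947031021118)
the job is handed in; nothing more can be done
```

On the green-ended box I turned the red isolator clockwise to its stop, then the blue selector clockwise to its stop. I let go of both, moved the arm back to its start pose and handed the job in at about 24 s.

**Stops:** on each turn the wrist torque rose sharply, to about 1.7–1.8 N m, at about 75°. In the final images the blue bar lies at −87.5° to −87.7° (expected −87.9°). The red bar reads 2.1° in the scene view (expected 2.1°).

**Disagreement:** the final top view gave 3.6° for the red bar. The top view taken just before gave 1.9°, with fewer red pixels in the final one. I put this down to measurement noise.

**Orange-ended box:** its red handle matches the first picture. Its blue handle matches within noise (0.5°). The arm never came near it low down. The largest wrist force I logged was about 11 N.

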